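# Thread the spacer on its post and hold the keeper lever at the third click

### The job

Put the blue spacer ring over the upright post of the aluminium fixture so that it sits fully down on the shoulder, and let go of it. Then pull the lever by its red handle round its pivot, from its rest stop, until it has clicked over exactly three of the brass pins, never going over a fourth, so that the keeper swings over the ring. The lever springs back if released: finish while still holding the handle there, and leave the dust cap, the filter cassette and the loupe where they are.

Things in the scene. Friction and masses are not known exactly. Their poses are not given: they have to be found in the camera images.
- spacer_mid (a point): centre (half-way up) of the loose blue spacer ring: outside diameter 44 mm, hole 24 mm, height 24 mm, about 80 g, lying flat on the table with its hole axis (z) upright
- post_seat (a point): on the axis of the fixture's post at the shoulder where the ring rests, 20 mm above the table; axes of the fixture (z up, y from lever pivot to post). Post: 20 mm diameter, coned top, 27 mm above this point. Shoulder: 38 mm diameter, 8 mm high, on a fixed plate 12 mm thick, 160 x 290 mm. The seated ring's centre is 12 mm above this point
- lever_pivot (a point): point on the vertical pivot axis of the lever, 56 mm above the table, 110 mm from the post along the fixture's -y; the axes are those of the fixture. The hub's top is 67 mm above the table
- handle (a point): centre of the lever's upright red round handle, 16 mm in diameter, from 61 to 103 mm above the table, with a 20 mm cap to 109 mm; this point is on its axis 85 mm above the table and 110 mm from the pivot axis. It moves with the lever on a level circle
- keeper (a point): middle of the underside of the lever's round keeper paddle (32 mm diameter, 6 mm thick), 54 mm above the table and 110 mm from the pivot; it passes above the seated ring (top at 44 mm) and the post (top at 47 mm), and at rest is about 85 mm from the post axis
- sector: dark sector plate, origin on the pivot axis at table height, with five upright brass click pins (6 mm thick, tops 40 mm up) 60 mm from the axis, 0.22 rad apart; its angle varies. Its x axis points midway between pins 3 and 4: along it lies the line pivot to handle in mid third seat. Pins 1 to 5, in the order met: +0.55, +0.33, +0.11, -0.11, -0.33 rad from it (counter-clockwise from above)
- lever (a joint): lever angle, rad: 0 at the rest stop, grows clockwise seen from above, end stop 1.35. Middle of the third seat: 0.69 to 0.91. A return spring (0.38 N m + 0.12 per rad) drives it back: 3.5 to 4.7 N at the handle. A sprung plunger rides the pins: within 0.07 rad before a pin the pull rises up to 2 N above the spring's, just after it drops as far below; the click is level with the pin
- dust_cap: bystander: black round dust cap, 34 mm diameter, 12 mm high, loose; origin under its centre
- cassette: bystander: pale round filter cassette with a top nipple, 49 mm diameter, 33 mm high, loose; origin under its centre
- loupe: bystander: black eye loupe, 36 mm diameter and high, loose; origin under its centre
Things that resemble listed ones, but are neither listed nor needed, are in the scene too. What is shaped like the part that bears spacer_mid but orange or purple is not meant.

How it is judged:
By the outcome, as a careful person would: the job done as asked, in the order asked, and still so for the second after the job is handed in, while the arm keeps its last pose, push and grip.
It also fails if it takes over 72 s, if anything falls off the work surface, if the arm or the gripper's body presses on something with over 40 N, if the wrist force passes 120 N, or if a joint passes its speed limit or range.

### The arm

A 7-joint arm with a two-finger parallel gripper is mounted at the origin on a cart in front of the work surface, level with it; the furniture and walls round the work are solid. World frame = base frame: x ahead of the robot, y to its left, z up, the work surface at z = 0. Lengths are in m, angles in rad, forces in N, time in s.
With the tool pointing down it reaches from about 0.4 to 0.9 m from the base axis. Payload 5.5 kg.
Tool frame: the origin (TCP) lies on the front face of the gripper's body, between the roots of the fingers; the fingertips stand 66 mm ahead of it and the grasp point (between the pads) lies 47 mm ahead of it; z points along the fingers, x is the direction in which the jaws open and shut, and the axes are right-handed (so a half turn about z gives the same grasp; the last joint's range is limited). The gripper opens to 92 mm and grips with 3 to 60 N. Pads are 19 mm wide; open, the fingers measure 130 mm over their backs; the gripper's body (75 mm by 190 mm) begins 47 mm behind the grasp point.
Start: joints at [-0.871, 0.501, -0.427, 1.55, 0.221, 1.138, -0.21], TCP at [0.275, 0.589, 0.292] pointing down, gripper open.
Joint ranges: [-2.88, 2.88], [-0.31, 2.03], [-1.54, 1.56], [0.2, 2.42], [-1.41, 4.55], [0.19, 2.02], [-2.57, 2.57]. Speed limits (rad/s): [2.57, 2.57, 3.14, 3.14, 3.14, 3.14, 3.14].

### API

Orientations are given as [roll, pitch, yaw] about the fixed x, y, z axes, in that order (R = Rz(yaw) Ry(pitch) Rx(roll)).
In Python, from station import * gives the robot as it stands. The module is installed in compiled form; this text tells all that it offers.
- The arm moves only by the tool jog_arm, never from a script. Its argument "rows" is one flat list of numbers, 7 for each row, row after row: the turn, a rotation vector about the tool's x, y, z normalised to -1 to 1, where 1 is 2 rad, then the shift along the tool's x, y, z normalised to -1 to 1, where 1 is 0.2 m, then the finger opening in mm, from 0 to 91.8. A call has exactly 5 rows; each row shifts and turns the pose as measured when the row begins, along the tool's axes as they then stand; what a row does not reach is not made up. A row lasts 1/10 s, in which the tool goes at most 50 mm and 8.59 degrees, less where a joint would pass 70% of its speed; a pose out of reach is approached as far as the arm can. A call with a number of a shift or a turn outside -1 to 1 is refused whole. A call with a gripper value outside its range is refused whole. The fingers move at their own pace and stop on an object; the grip force is fixed at half the most. Time passes only in rows, so rows that do not move let the fingers close, or fill a call up. It gives the time, the measured TCP pose, the force and the opening at its end, in the units of the state.
- get_obs(): the state, without advancing time (a new reading comes with each control period).
- get_image(name): name is "scene" or "side" or "wrist"; returns a dict with "img" (420x560x3 uint8, red, green, blue), "z_map" (420x560 float32, m along the optical axis (not along the pixel's ray), 0 where there is no reading), "fx", "fy", "cx", "cy" (pixels), "position" and "attitude" of the camera in the world. Camera axes: x right, y down, z forward; pixel columns grow to the right and rows downward; lengths in m; the calibration is good to about 2 mm. A picture is of the moment at which its call begins.
- job_done(): hands the job in, once; it reports no verdict.
The state is a dict: "time_s": time; "joints": joint angles; "qvel": joint speeds; "joint_torque": joint torques, N m; "tcp_pos": TCP position; "eef_rot": TCP orientation; "force": force on the tool from outside, world axes, zero at the start; "ft_torque": the same for the moment, N m; "grip_width": finger opening in m.
Only numpy, scipy, OpenCV 4.12 (cv2) and the standard library are available. Lean on these libraries where they do the work, as an engineer would, in place of code of your own. Each camera call takes 0.05 s, during which the arm holds its last target.

## Working session

There is one attempt and no reset: what is moved stays moved. The work goes in short steps, Python scripts to look and compute and a tool call to move; the robot and the scene stay as the last step left them, time stands still between calls to the robot, and variables do not carry over. Pictures are saved under pics/ and viewed, and the job is handed in when it is done.

Besides the shell and the picture viewer there is one more tool, called after "Emit:" as name(argument=value, ...) on one line, values as JSON. jog_arm: Moves the arm, as the interface text tells. Scaled input: -1 to 1 covers 0.2 m each way for a shift and 2 rad each way for a turn. Its arguments: {"type":"object","properties":{"rows":{"type":"array","items":{"type":"number"}}},"required":["rows"]}

```bash
mkdir -p pics
cat > h.py <<'E'
from station import *
import numpy as np, cv2
from scipy.spatial.transform import Rotation as R
def save(n,img): cv2.imwrite('pics/'+n+'.png',cv2.cvtColor(img,cv2.COLOR_RGB2BGR))
def cam(d):
    a=np.array(d['attitude'],float)
    M=a if a.shape==(3,3) else R.from_euler('xyz',a).as_matrix()
    return M,np.array(d['position'])
def pts(d):
    M,p=cam(d);z=d['z_map'];v,u=np.mgrid[:z.shape[0],:z.shape[1]]
    c=np.stack([(u-d['cx'])/d['fx']*z,(v-d['cy'])/d['fy']*z,z],-1)
    w=c@M.T+p; w[z==0]=np.nan
    return w
def proj(d,P):
    M,p=cam(d);c=(np.atleast_2d(P)-p)@M
    return np.c_[c[:,0]/c[:,2]*d['fx']+d['cx'],c[:,1]/c[:,2]*d['fy']+d['cy']]
E
python3 - <<'E'
from h import *
import pickle
for n in ['scene','side','wrist']:
    d=get_image(n); save(n+'0',d['img']); pickle.dump(d,open(n+'0.pkl','wb')); print(n,d['position'],d['attitude'],d['fx'],d['cx'],d['cy'])
print(get_obs())
E
```

```text
scene [-0.3830053   0.75117024  0.71323044] [-2.05935781 -0.01018848 -2.21595799] 476.47814658685985 274.497177646989 211.19025117398817
side [-0.01778556  1.23615532  0.66917586] [-2.00285883 -0.01747806 -2.6886721 ] 514.9622811924205 274.8935731231707 207.00371570049057
wrist [0.20096227 0.62216014 0.3832776 ] [2.83876841e+00 1.65818819e-03 1.13359113e+00] 344.55020969546354 280.7911747360124 208.13430362880848
{'time_s': 0.15, 'joints': array([-0.87079133,  0.50163828, -0.42684939,  1.55118424,  0.22080144,
        1.13829757, -0.21030917]), 'qvel': array([-0.00032782, -0.0015224 , -0.00067601, -0.0021972 , -0.00141465,
       -0.00051086, -0.0007524 ]), 'joint_torque': array([-6.11515978e-03, -5.67103314e+01, -5.82456172e+00, -2.79456943e+01,
       -6.85638562e-02,  2.65828322e-02,  6.80389735e-05]), 'tcp_pos': array([0.27481966, 0.58856974, 0.2914254 ]), 'eef_rot': array([-3.14152465e+00,  1.47620265e-03,  1.13403579e+00]), 'force': array([ 0.46088402, -0.76053396, -0.27920122]), 'ft_torque': array([ 0.04494673, -0.00519184, -0.01667964]), 'grip_width': 0.09166525486557778}
```

View pics/scene0.png

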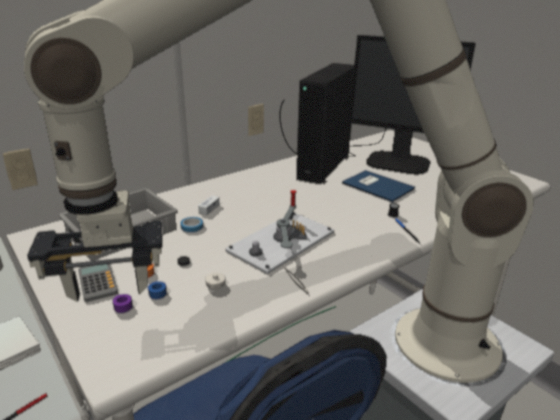

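View pics/side0.png

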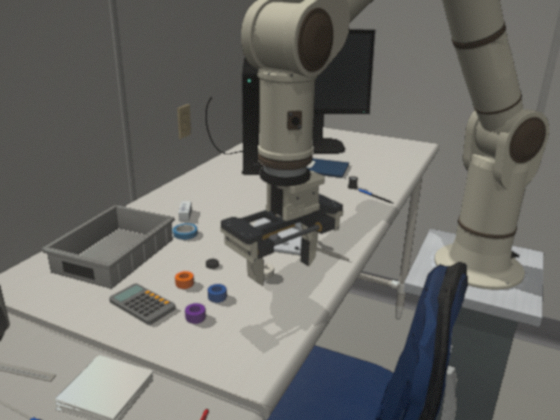

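View pics/wrist0.png

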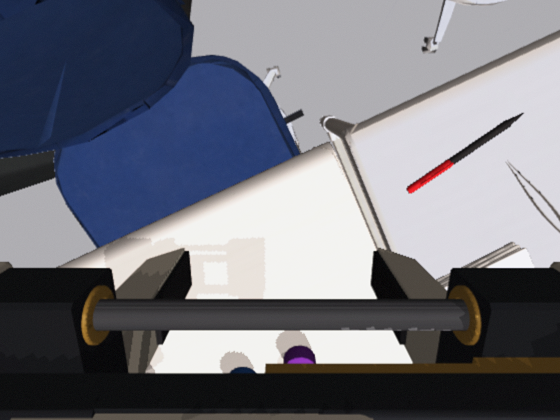

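The scene view shows three candidates for the ring: blue at scene (157,289) / side (217,293), purple at (122,302), orange at (148,270). There is also a larger flat blue-and-white roll at (192,224). The blue one at (157,289) fits, and I'll confirm it in a crop while measuring.

Run:
```python
from h import *
import pickle
S=pickle.load(open('scene0.pkl','rb'));D=pickle.load(open('side0.pkl','rb'))
def crop(d,u,v,w,h,s): return cv2.resize(d['img'][v:v+h,u:u+w],None,fx=s,fy=s,interpolation=cv2.INTER_CUBIC)
save('c1',crop(S,90,180,260,130,3))
save('c2',crop(D,130,190,130,100+40,4))
for n,d in (('scene',S),('side',D)):
    w=pts(d); im=d['img'].astype(int)
    hsv=cv2.cvtColor(d['img'],cv2.COLOR_RGB2HSV)
    for nm,(lo,hi) in dict(blue=((100,120,40),(118,255,255)),red=((0,150,60),(5,255,255)),red2=((174,150,60),(180,255,255)),brass=((12,110,60),(25,255,255))).items():
        m=cv2.inRange(hsv,lo,hi); nn,l,st,c=cv2.connectedComponentsWithStats(m)
        for i in range(1,nn):
            if st[i,4]<8: continue
            p=w[l==i]; p=p[(p[:,2]>-0.02)&(p[:,2]<.15)&(p[:,0]>.1)] if len(p) else p
            if len(p)>4: print(n,nm,c[i].round(),st[i,4],'med',np.nanmedian(p,0).round(3),'min',np.nanmin(p,0).round(3),'max',np.nanmax(p,0).round(3))
# table z check
w=pts(S); print(w[230,130],w[300,200]); w=pts(D);print(w[330,260],w[280,120])
```

```text
scene blue [400. 223.] 13 med [ 0.388 -0.313  0.009] min [ 0.37  -0.32   0.006] max [ 0.405 -0.302  0.012]
scene blue [191. 228.] 47 med [0.721 0.218 0.013] min [0.713 0.184 0.005] max [0.741 0.232 0.019]
scene blue [157. 290.] 208 med [0.5   0.422 0.021] min [0.486 0.403 0.007] max [0.527 0.441 0.028]
scene red [293. 197.] 29 med [ 0.587 -0.053  0.09 ] min [ 0.581 -0.06   0.068] max [ 0.592 -0.05   0.11 ]
scene red [ 42. 396.] 10 med [0.345 0.718 0.01 ] min [0.343 0.713 0.009] max [0.348 0.724 0.013]
scene red [ 34. 402.] 10 med [0.342 0.732 0.01 ] min [0.34  0.728 0.008] max [0.346 0.737 0.011]
scene red [ 27. 406.] 10 med [0.341 0.745 0.01 ] min [0.339 0.74  0.007] max [0.343 0.749 0.011]
scene brass [302. 229.] 18 med [ 0.507 -0.025  0.028] min [ 0.496 -0.048  0.015] max [ 0.538 -0.019  0.041]
scene brass [149. 267.] 18 med [0.596 0.4   0.023] min [0.587 0.388 0.012] max [0.615 0.406 0.026]
scene brass [109. 279.] 59 med [0.616 0.495 0.014] min [0.582 0.485 0.01 ] max [0.659 0.505 0.018]
side blue [364. 191.] 13 med [ 0.394 -0.311  0.007] min [ 0.374 -0.323  0.002] max [ 0.41  -0.301  0.011]
side blue [176. 233.] 12 med [0.758 0.232 0.015] min [0.745 0.221 0.012] max [0.769 0.237 0.017]
side blue [217. 290.] 101 med [0.51  0.423 0.021] min [0.489 0.405 0.005] max [0.527 0.443 0.025]
side blue [ 34. 419.] 8 med [0.585 0.855 0.01 ] min [0.58  0.853 0.009] max [0.589 0.857 0.011]
side red [204. 415.] 19 med [0.347 0.723 0.01 ] min [0.343 0.715 0.008] max [0.35  0.735 0.011]
side brass [184. 278.] 57 med [0.602 0.418 0.022] min [0.586 0.394 0.008] max [0.62  0.432 0.025]
side brass [157. 297.] 75 med [0.617 0.495 0.012] min [0.585 0.483 0.009] max [0.655 0.509 0.015]
[0.24118086 0.54909718 0.34927392] [ 4.31848630e-01  3.48529383e-01 -2.84819340e-04]
[ 0.37293445  0.47631637 -0.00317018] [0.74058401 0.47474981 0.00730938]
```

View pics/c1.png

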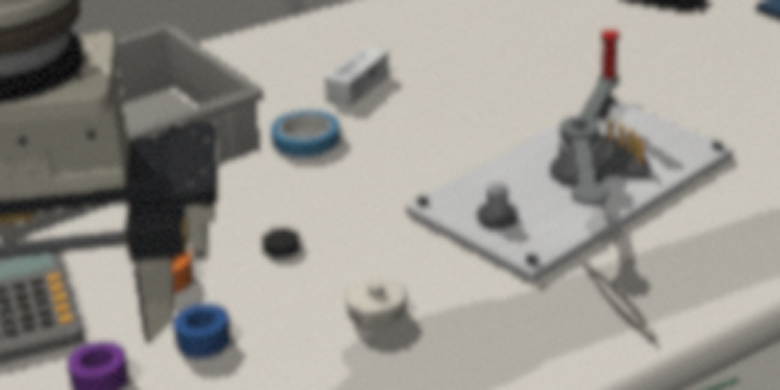

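View pics/c2.png

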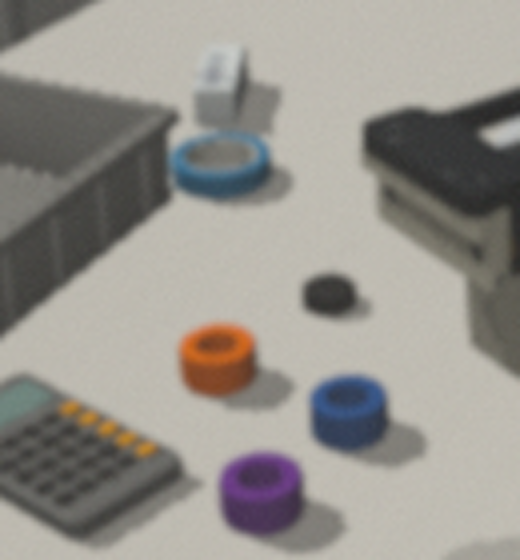

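The crops confirm it: the blue ring is at scene (157,289), the purple and orange ones are the decoys, and the flat roll at (192,224) is a different shape. Next I'll get a coarse fixture pose and the neighbours' positions.

```bash
cat >> h.py <<'E'
def rel(target,yaw=None,o=None):
    """remaining shift in tool axes (normalised units) and turn about tool z"""
    o=o or get_obs(); Rm=R.from_euler('xyz',o['eef_rot']).as_matrix()
    s=Rm.T@(np.array(target)-o['tcp_pos'])
    t=np.zeros(3)
    if yaw is not None:
        Rt=R.from_euler('xyz',[np.pi,0,yaw]).as_matrix(); t=R.from_matrix(Rm.T@Rt).as_rotvec()
    print('turn/2',(t/2).round(4),'shift/.2',(s/.2).round(4),'m',s.round(4),'| pos',o['tcp_pos'].round(4),'rpy',o['eef_rot'].round(4),'F',o['force'].round(1),'w',round(o['grip_width'],4),'t',round(o['time_s'],2))
E
python3 - <<'E'
from h import *
import pickle
S=pickle.load(open('scene0.pkl','rb'));D=pickle.load(open('side0.pkl','rb'))
w=pts(S)
for n,(u,v) in dict(bolt1=(231,247),bolt2=(267,266),bolt3=(329,229),post=(255,243),postsh=(255,250),hub=(281,224),keeper=(288,245),handle=(293,200),cap=(184,260),cas=(216,280),purple=(122,300)).items(): print(n,np.nanmedian(w[v-1:v+2,u-1:u+2].reshape(-1,3),0).round(3))
hsv=cv2.cvtColor(D['img'],cv2.COLOR_RGB2HSV); wd=pts(D)
for lo,hi in (((100,120,40),(118,255,255)),((125,80,40),(150,255,255))):
    m=cv2.inRange(hsv,lo,hi)>0; p=wd[m]; 
    p=p[(abs(p[:,0]-.5)<.1)&(p[:,1]>.35)&(p[:,2]>.018)]; print('top bbox mid',(p.min(0)+p.max(0))/2,np.ptp(p,0))
rel([.507,.423,.2],0.6)
E
```

```text
bolt1 [0.563 0.179 0.017]
bolt2 [0.432 0.153 0.016]
bolt3 [ 0.48  -0.107  0.016]
post [0.502 0.14  0.046]
postsh [0.497 0.146 0.03 ]
hub [0.519 0.042 0.064]
keeper [0.426 0.091 0.06 ]
handle [ 0.587 -0.055  0.082]
cap [0.589 0.308 0.012]
cas [0.447 0.295 0.025]
purple [0.523 0.501 0.013]
top bbox mid [0.50779138 0.42447968 0.02147538] [0.0378047  0.03803577 0.00674465]
top bbox mid [0.50933989 0.5063345  0.02142422] [0.03990611 0.04353915 0.00677966]
turn/2 [2.00e-04 7.00e-04 2.67e-01] shift/.2 [-0.2584  1.4021  0.4574] m [-0.0517  0.2804  0.0915] | pos [0.2748 0.5886 0.2914] rpy [-3.1415e+00  1.5000e-03  1.1340e+00] F [ 0.5 -0.8 -0.3] w 0.0917 t 0.15
```

Emit:
jog_arm(rows=[0, 0, 0.058, -0.06, 0.23, 0, 60, 0, 0, 0.058, -0.04, 0.23, 0, 60, 0, 0, 0.058, 0, 0.23, 0.05, 60, 0, 0, 0, 0, 0.23, 0.05, 60, 0, 0, 0, 0, 0.1, 0.05, 60])

```text
time_s: 0.65
tcp_pos: [0.4281, 0.452, 0.2598]
eef_rot: [-3.138, 0.001, 0.783]
force: [0.7, 0.2, -1.0]
grip_width: 0.0605
```

Run:
```python
from h import *
rel([.508,.424,.2],0.785)
d=get_image('wrist'); save('w1',d['img'])
```

```text
turn/2 [-0.0019  0.0004 -0.0008] shift/.2 [0.1845 0.3825 0.2976] m [0.0369 0.0765 0.0595] | pos [0.4281 0.452  0.2598] rpy [-3.1378e+00  8.0000e-04  7.8340e-01] F [ 0.7  0.2 -1. ] w 0.0605 t 0.65
```

View pics/w1.png

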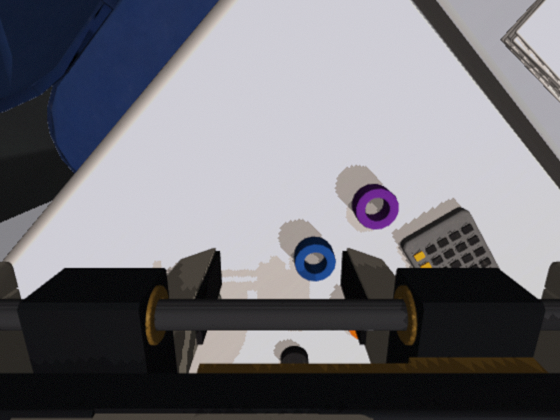

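Wrist view: blue ring at (315,258), purple at (376,206), orange half hidden at (355,333). I'll measure the ring from here.

```bash
cat >> h.py <<'E'
def ringc(d,lo=(100,120,30),hi=(120,255,255),near=(.508,.424),zr=(.019,.03),r=.04):
    w=pts(d);hsv=cv2.cvtColor(d['img'],cv2.COLOR_RGB2HSV); m=cv2.inRange(hsv,lo,hi)>0
    p=w[m]; p=p[(np.hypot(p[:,0]-near[0],p[:,1]-near[1])<r)&(p[:,2]>zr[0])&(p[:,2]<zr[1])]
    (c,rad)=cv2.minEnclosingCircle(p[:,:2].astype(np.float32)); return np.array(c),rad,len(p),np.median(p[:,2])
E
python3 - <<'E'
from h import *
d=get_image('wrist'); c=ringc(d);print(c); rel([c[0][0],c[0][1],.15],.785)
E
```

```text
(array([0.50915849, 0.4193764 ]), 0.02149326354265213, 877, np.float64(0.023613784815210093))
turn/2 [-0.002   0.0021 -0.0016] shift/.2 [0.1796 0.4044 0.5392] m [0.0359 0.0809 0.1078] | pos [0.4273 0.4515 0.2583] rpy [-3.1376  0.0042  0.7819] F [ 0.4  0.4 -0.3] w 0.0599 t 0.75
```

Emit:
jog_arm(rows=[0, 0, 0, 0.09, 0.2, 0.1, 60, 0, 0, 0, 0.09, 0.2, 0.15, 60, 0, 0, 0, 0, 0, 0.2, 60, 0, 0, 0, 0, 0, 0.09, 60, 0, 0, 0, 0, 0, 0, 60])

```text
time_s: 1.25
tcp_pos: [0.5044, 0.4281, 0.1503]
eef_rot: [-3.133, -0.001, 0.788]
force: [0.6, -0.7, 0.2]
grip_width: 0.0602
```

Run:
```python
from h import *
d=get_image('wrist'); save('w2',d['img']);c=ringc(d);print(c); rel([c[0][0],c[0][1],.068],.785)
```

```text
(array([0.50931281, 0.41945314]), 0.02162245474755764, 2054, np.float64(0.023465388126931094))
turn/2 [-0.0048 -0.001   0.0021] shift/.2 [-0.0154  0.0567  0.4168] m [-0.0031  0.0113  0.0834] | pos [0.5039 0.4289 0.1515] rpy [-3.132e+00 -2.000e-03  7.893e-01] F [-0.1  0.  -0.2] w 0.06 t 1.3
```

View pics/w2.png

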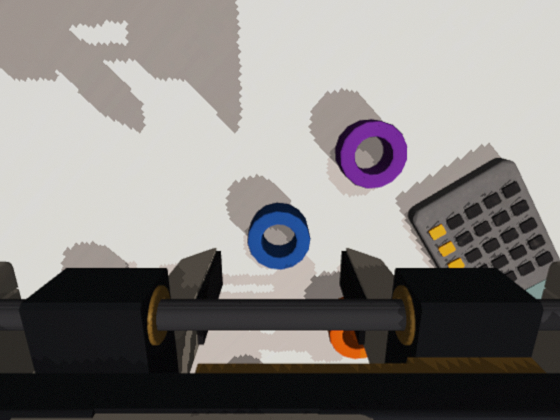

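The wrist view shows the blue ring at (279,236), consistent to 0.2 mm with the previous measurement. Descending.

Emit:
jog_arm(rows=[-0.005, 0, 0.002, -0.015, 0.056, 0, 60, 0, 0, 0, 0, 0, 0.15, 60, 0, 0, 0, 0, 0, 0.12, 60, 0, 0, 0, 0, 0, 0.08, 60, 0, 0, 0, 0, 0, 0.03, 60])

```text
time_s: 1.8
tcp_pos: [0.5129, 0.4253, 0.0837]
eef_rot: [3.139, -0.018, 0.79]
force: [-0.4, -0.7, -0.4]
grip_width: 0.06
```

Run:
```python
from h import *
rel([.5093,.4194,.069],.785)
d=get_image('wrist'); save('w3',d['img']);print(ringc(d))
```

```text
turn/2 [ 0.0011 -0.0089  0.0025] shift/.2 [-0.0347  0.0078  0.0728] m [-0.0069  0.0016  0.0146] | pos [0.5129 0.4253 0.0837] rpy [ 3.1394 -0.0178  0.7899] F [-0.4 -0.7 -0.4] w 0.06 t 1.8
(array([0.50919145, 0.41974154]), 0.021623995155096054, 3323, np.float64(0.02338654532083051))
```

View pics/w3.png

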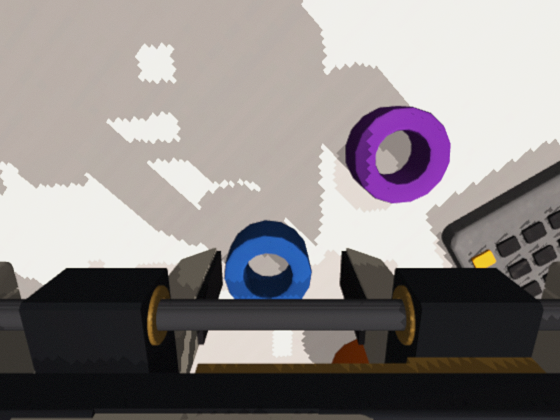

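The ring sits left of centre between the fingers at (268,262). I'll correct sideways and in tilt, then go lower.

Emit:
jog_arm(rows=[0.001, -0.009, 0.002, -0.035, 0.008, 0, 60, 0, 0, 0, 0, 0, 0, 60, 0, 0, 0, 0, 0, 0.04, 60, 0, 0, 0, 0, 0, 0.03, 60, 0, 0, 0, 0, 0, 0, 60])

```text
time_s: 2.35
tcp_pos: [0.5106, 0.4203, 0.0726]
eef_rot: [3.141, -0.004, 0.786]
force: [0.2, -0.4, 0.5]
grip_width: 0.0596
```

Run:
```python
from h import *
rel([.5093,.4194,.069],.785)
```

```text
turn/2 [ 0.0003 -0.0021  0.0003] shift/.2 [-0.008  -0.0014  0.0179] m [-0.0016 -0.0003  0.0036] | pos [0.5106 0.4203 0.0726] rpy [ 3.141  -0.0042  0.7857] F [ 0.2 -0.4  0.5] w 0.0596 t 2.35
```

Emit:
jog_arm(rows=[0, -0.002, 0, -0.01, 0, 0.02, 60, 0, 0, 0, 0, 0, 0, 38, 0, 0, 0, 0, 0, 0, 38, 0, 0, 0, 0, 0, 0, 38, 0, 0, 0, 0, 0, 0, 38])

```text
time_s: 2.85
tcp_pos: [0.5091, 0.419, 0.068]
eef_rot: [3.141, 0.0, 0.786]
force: [-0.7, 0.5, -0.3]
grip_width: 0.0437
```

Emit:
jog_arm(rows=[0, 0, 0, 0, 0, 0, 38, 0, 0, 0, 0, 0, -0.05, 38, 0, 0, 0, 0, 0, -0.1, 38, 0, 0, 0, 0, 0, -0.2, 38, 0, 0, 0, 0, 0, -0.2, 38])

```text
time_s: 3.35
tcp_pos: [0.5054, 0.4158, 0.1753]
eef_rot: [-3.141, 0.015, 0.786]
force: [0.5, 0.7, 0.3]
grip_width: 0.0434
```

Run:
```python
from h import *
rel([.5,.138,.25],1.2)
d=get_image('wrist'); save('w4',d['img'])
```

```text
turn/2 [-0.002   0.0072 -0.2069] shift/.2 [-1.0074  0.9618 -0.3595] m [-0.2015  0.1924 -0.0719] | pos [0.5054 0.4158 0.1753] rpy [-3.1407  0.0148  0.7863] F [0.5 0.7 0.3] w 0.0434 t 3.35
```

View pics/w4.png

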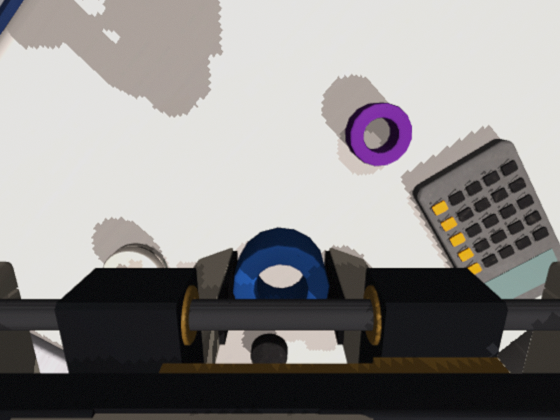

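The ring is gripped and lifted. Now I'll hover past the fixture so the wrist camera sees it.

Emit:
jog_arm(rows=[0, 0.007, -0.05, 0, 0, -0.2, 38, 0, 0, -0.05, -0.17, 0.17, -0.15, 38, 0, 0, -0.05, -0.17, 0.17, -0.1, 38, 0, 0, -0.05, -0.17, 0.17, -0.05, 38, 0, 0, 0, -0.17, 0.17, 0, 38])

```text
time_s: 3.9
tcp_pos: [0.554, 0.2469, 0.2899]
eef_rot: [3.134, -0.022, 1.222]
force: [1.3, -0.1, -0.9]
grip_width: 0.0436
```

Run:
```python
from h import *
rel([.557,.03,.28],1.2)
```

```text
turn/2 [ 0.0039 -0.011   0.011 ] shift/.2 [-1.0148  0.3843  0.0304] m [-0.203   0.0769  0.0061] | pos [0.554  0.2469 0.2899] rpy [ 3.1336 -0.0219  1.222 ] F [ 1.3 -0.1 -0.9] w 0.0436 t 3.9
```

Emit:
jog_arm(rows=[0.004, -0.011, 0.011, -0.22, 0.08, 0, 38, 0, 0, 0, -0.22, 0.08, 0, 38, 0, 0, 0, -0.2, 0.08, 0, 38, 0, 0, 0, -0.2, 0.08, 0.02, 38, 0, 0, 0, -0.1, 0.03, 0, 38])

```text
time_s: 4.4
tcp_pos: [0.5541, 0.0325, 0.2902]
eef_rot: [3.133, -0.002, 1.192]
force: [0.7, 0.4, -0.6]
grip_width: 0.0437
```

Emit:
jog_arm(rows=[0, 0, 0, 0, 0, 0, 38, 0, 0, 0, 0, 0, 0, 38, 0, 0, 0, 0, 0, 0, 38, 0, 0, 0, 0, 0, 0, 38, 0, 0, 0, 0, 0, 0, 38])

```text
time_s: 4.9
tcp_pos: [0.554, 0.033, 0.2921]
eef_rot: [3.131, -0.003, 1.19]
force: [0.2, 0.1, -1.2]
grip_width: 0.0436
```

Run:
```python
from h import *
import pickle
rel([.557,.03,.28],1.2)
for n in ('wrist','scene','side'):
    d=get_image(n); save(n+'5',d['img']);pickle.dump(d,open(n+'5.pkl','wb'))
```

```text
turn/2 [ 0.0055 -0.0014 -0.0048] shift/.2 [-0.0087  0.0187  0.0606] m [-0.0017  0.0037  0.0121] | pos [0.554  0.033  0.2921] rpy [ 3.1305e+00 -2.9000e-03  1.1905e+00] F [ 0.2  0.1 -1.2] w 0.0436 t 4.9
```

View pics/wrist5.png

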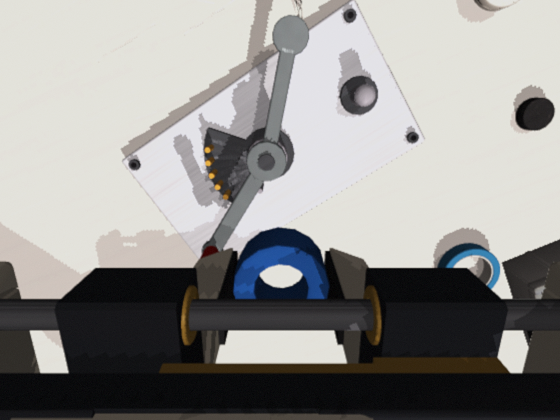

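View pics/side5.png

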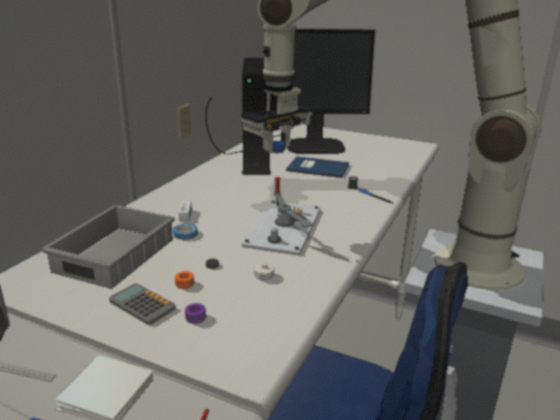

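Wrist view: post at (362,95), hub at (267,160), keeper (290,35), handle (210,252), five brass pins from (207,150) to (226,197), corner bolts at (349,15), (134,164), (412,137). Measuring these now.

Run:
```python
from h import *
import pickle
from scipy.optimize import least_squares
d=pickle.load(open('wrist5.pkl','rb')); w=pts(d); im=d['img']
v,u=np.mgrid[:420,:560]
def circ(p):
    f=lambda q: np.hypot(p[:,0]-q[0],p[:,1]-q[1])-q[2]
    c,r=cv2.minEnclosingCircle(p[:,:2].astype(np.float32)); return np.array(c).round(4),round(r,4),len(p)
def sel(u0,v0,r,z0,z1):
    m=(np.hypot(u-u0,v-v0)<r)&(w[...,2]>z0)&(w[...,2]<z1); return w[m]
plate=sel(300,120,60,.005,.016); print('plate z',np.median(plate[:,2]))
print('hubz',w[160,267],'keeper',w[35,290],'post',w[95,366],'handle',w[252,210])
print('hub',circ(sel(267,160,30,.063,.071)))
k=sel(290,35,25,.055,.068); print('keeper',circ(k),np.median(k[:,2]))
print('post>30mm',circ(sel(362,95,30,.030,.052)))
print('shoulder all >16mm',circ(sel(362,95,30,.0165,.052)), 'z hist',np.histogram(sel(362,95,30,.01,.055)[:,2],bins=9))
# brass pins
hsv=cv2.cvtColor(im,cv2.COLOR_RGB2HSV)
m=cv2.inRange(hsv,(10,150,90),(28,255,255)); m[:130]=0;m[215:]=0;m[:,:190]=0;m[:,250:]=0
n,l,st,c=cv2.connectedComponentsWithStats(m)
for i in range(1,n): print('pin',c[i].round(1),st[i,4],np.nanmedian(w[l==i],0).round(4))
h2=cv2.inRange(hsv,(0,120,50),(6,255,255))|cv2.inRange(hsv,(172,120,50),(180,255,255)); h2[:220]=0;h2[:,260:]=0
p=w[h2>0];print('handle',len(p),p.min(0).round(4),p.max(0).round(4),np.median(p,0).round(4))
save('c5',cv2.resize(im[0:280,180:430],None,fx=3,fy=2.1 if 0 else 3)[:600] if 0 else cv2.resize(im[60:270,180:420],None,fx=2.8,fy=2.8))
for uv in ((349,15),(134,164),(412,137)): print('bolt',uv,w[uv[1],uv[0]].round(4))
```

```text
plate z 0.011659740520223172
hubz [0.52487323 0.03072163 0.06676018] keeper [0.43452587 0.08908163 0.05885389] post [0.5060178  0.13724728 0.04680556] handle [ 0.58640327 -0.05482027  0.07564119]
hub (array([0.5266, 0.0289]), 0.0186, 999)
keeper (array([0.436 , 0.0874]), 0.0177, 1250) 0.05949380171986263
post>30mm (array([0.5062, 0.1364]), 0.0103, 420)
shoulder all >16mm (array([0.5059, 0.1364]), 0.019, 1156) z hist (array([1598,   92,  629,   15,   18,   16,   23,   97,  278]), array([0.0100097 , 0.01427034, 0.01853099, 0.02279163, 0.02705227,
       0.03131291, 0.03557355, 0.0398342 , 0.04409484, 0.04835548]))
pin [207.8 149.4] 38 [ 0.4976 -0.0225  0.0397]
pin [208.2 162.5] 28 [ 0.5094 -0.0277  0.0396]
pin [211.4 175. ] 30 [ 0.5222 -0.0304  0.0398]
pin [217.4 186.6] 29 [ 0.5356 -0.0301  0.0394]
pin [225.5 196.1] 24 [ 0.5477 -0.0262  0.0394]
handle 113 [ 0.584  -0.0629  0.0609] [ 0.5919 -0.0515  0.0861] [ 0.5854 -0.0561  0.0713]
bolt (349, 15) [0.4338 0.1505 0.0172]
bolt (134, 164) [ 0.4833 -0.1079  0.0175]
bolt (412, 137) [0.5667 0.1763 0.0162]
```

View pics/c5.png

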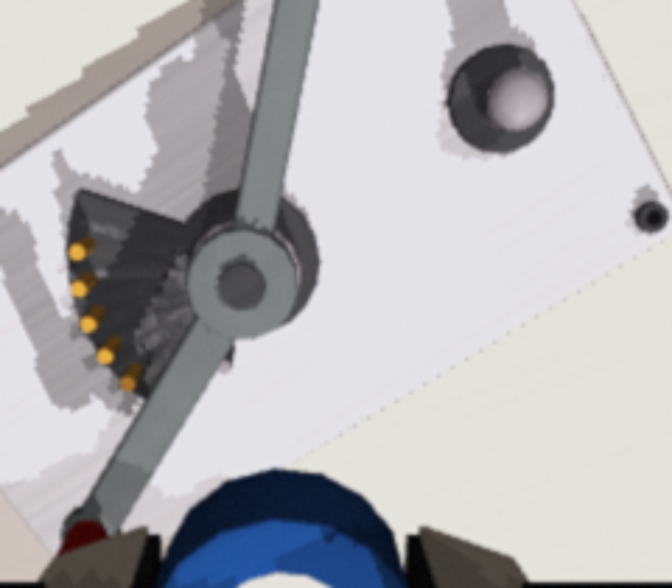

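Two methods agree on the fixture. Post is at (0.506, 0.1364), the hub is at (0.5266, 0.0289), and the pivot predicted from post and bolt direction is (0.5267, 0.0284). All five pins give a sector x angle of −1.754 rad. Now I'll move above the post.

Run:
```python
from h import *
rel([.506,.1364,.145],1.2)
```

```text
turn/2 [ 0.0055 -0.0012 -0.0052] shift/.2 [ 0.3916 -0.4243  0.7311] m [ 0.0783 -0.0849  0.1462] | pos [0.554  0.0324 0.2919] rpy [ 3.1307e+00 -2.5000e-03  1.1896e+00] F [ 0.3  0.2 -0.8] w 0.0433 t 5.05
```

Emit:
jog_arm(rows=[0.0055, -0.001, -0.005, 0.13, -0.14, 0, 38, 0, 0, 0, 0.13, -0.14, 0.1, 38, 0, 0, 0, 0.13, -0.14, 0.15, 38, 0, 0, 0, 0, 0, 0.2, 38, 0, 0, 0, 0, 0, 0.2, 38])

```text
time_s: 5.55
tcp_pos: [0.5097, 0.1415, 0.165]
eef_rot: [3.127, -0.011, 1.199]
force: [0.3, -0.9, -1.3]
grip_width: 0.0434
```

Emit:
jog_arm(rows=[0, 0, 0, 0, 0, 0.03, 38, 0, 0, 0, 0, 0, 0, 38, 0, 0, 0, 0, 0, 0, 38, 0, 0, 0, 0, 0, 0, 38, 0, 0, 0, 0, 0, 0, 38])

```text
time_s: 6.05
tcp_pos: [0.5091, 0.1419, 0.1587]
eef_rot: [3.131, -0.008, 1.2]
force: [0.8, -0.4, -1.3]
grip_width: 0.0436
```

Run:
```python
from h import *
rel([.506,.1364,.125],1.2)
d=get_image('wrist'); save('w6',d['img'])
```

```text
turn/2 [ 0.0055 -0.0042 -0.    ] shift/.2 [-0.0328 -0.0062  0.1683] m [-0.0066 -0.0012  0.0337] | pos [0.5091 0.1419 0.1587] rpy [ 3.1307 -0.0083  1.2   ] F [ 0.8 -0.4 -1.3] w 0.0436 t 6.05
```

View pics/w6.png

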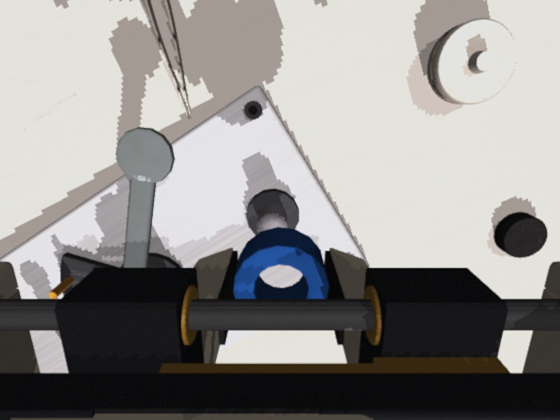

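The view shows the ring held at (281,265) and the shoulder of the post just ahead at (272,210). I'll level the tool and centre it, then check where the ring sits in the hand.

Emit:
jog_arm(rows=[0.0055, -0.004, 0, -0.033, -0.006, 0.05, 38, 0, 0, 0, 0, 0, 0.05, 38, 0, 0, 0, 0, 0, 0.04, 38, 0, 0, 0, 0, 0, 0, 38, 0, 0, 0, 0, 0, 0, 38])

```text
time_s: 6.6
tcp_pos: [0.5066, 0.1349, 0.1296]
eef_rot: [3.14, -0.001, 1.198]
force: [0.2, -0.8, -0.5]
grip_width: 0.0436
```

Run:
```python
from h import *
rel([.506,.1364,.119],1.2)
d=get_image('wrist'); save('w7',d['img']); w=pts(d)
o=get_obs(); z0=o['tcp_pos'][2]
hsv=cv2.cvtColor(d['img'],cv2.COLOR_RGB2HSV); m=cv2.inRange(hsv,(100,120,30),(120,255,255))>0
p=w[m]; p=p[np.hypot(p[:,0]-.506,p[:,1]-.136)<.04]
print('ring z max rel tcp',np.percentile(p[:,2],[1,50,95,99.5])-z0)
T=R.from_euler('xyz',o['eef_rot']).as_matrix()
q=(p-o['tcp_pos'])@T; 
print(q.min(0),q.max(0))
t=q[abs(q[:,2]-np.percentile(q[:,2],5))<.0025]; print('top pts tool',t.min(0),t.max(0),len(t))
# circle fit to outer wall pts
s=q[q[:,2]>np.percentile(q[:,2],5)+.006]
from scipy.optimize import least_squares
s=s[np.hypot(s[:,0],s[:,1])>.017]
f=least_squares(lambda c:np.hypot(s[:,0]-c[0],s[:,1]-c[1])-.022,[0,0],loss='soft_l1',f_scale=.001); print('outer wall centre in tool',f.x,len(s))
# shoulder/post seen
v,u=np.mgrid[:420,:560]
```

```text
turn/2 [ 0.0008 -0.0004 -0.001 ] shift/.2 [ 0.0059 -0.0058  0.053 ] m [ 0.0012 -0.0012  0.0106] | pos [0.5066 0.1349 0.1296] rpy [ 3.1399e+00 -7.0000e-04  1.1981e+00] F [ 0.2 -0.8 -0.5] w 0.0436 t 6.6
ring z max rel tcp [-0.06546381 -0.04517856 -0.04357015  0.01168878]
[-0.02274712 -0.03150957 -0.01307727] [0.02108985 0.01260541 0.11051702]
top pts tool [-0.0223608  -0.02210023  0.04256704] [0.02049498 0.00486091 0.04603365] 2749
outer wall centre in tool [-0.00101709  0.00038933] 958
```

View pics/w7.png

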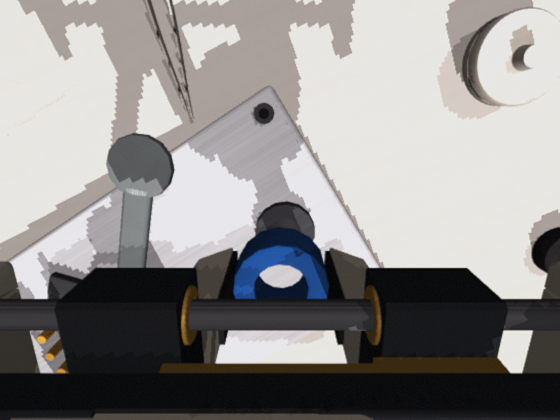

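In the camera frame the ring sits 1 mm off the tool axis, so I'm including that in the correction. Lowering onto the cone in small steps.

Emit:
jog_arm(rows=[0, 0, 0, 0.01, -0.007, 0, 38, 0, 0, 0, 0, 0, 0.03, 38, 0, 0, 0, 0, 0, 0.03, 38, 0, 0, 0, 0, 0, 0.03, 38, 0, 0, 0, 0, 0, 0, 38])

```text
time_s: 7.15
tcp_pos: [0.5062, 0.138, 0.1105]
eef_rot: [3.139, -0.001, 1.199]
force: [-0.6, -0.6, -0.7]
grip_width: 0.0439
```

Run:
```python
from h import *
rel([.5067,.1377,.0885],1.2)
print(get_obs()['ft_torque'])
```

```text
turn/2 [ 0.0011 -0.0007 -0.0006] shift/.2 [-0.0006  0.0028  0.1098] m [-0.0001  0.0006  0.022 ] | pos [0.5062 0.138  0.1105] rpy [ 3.1395e+00 -1.3000e-03  1.1988e+00] F [-0.6 -0.6 -0.7] w 0.0439 t 7.15
[-0.01586789  0.04306748 -0.00920406]
```

Emit:
jog_arm(rows=[0, 0, 0, 0, 0, 0.025, 38, 0, 0, 0, 0, 0, 0.025, 38, 0, 0, 0, 0, 0, 0.02, 38, 0, 0, 0, 0, 0, 0.015, 38, 0, 0, 0, 0, 0, 0.01, 38])

```text
time_s: 7.65
tcp_pos: [0.5063, 0.138, 0.0897]
eef_rot: [3.139, -0.001, 1.199]
force: [-0.7, 0.3, -1.1]
grip_width: 0.0436
```

Run:
```python
from h import *
rel([.5067,.1377,.0885],1.2)
print(get_obs()['ft_torque'])
```

```text
turn/2 [ 0.0011 -0.0006 -0.0007] shift/.2 [-0.0006  0.0022  0.0061] m [-0.0001  0.0004  0.0012] | pos [0.5063 0.138  0.0897] rpy [ 3.1395e+00 -1.3000e-03  1.1986e+00] F [-0.7  0.3 -1.1] w 0.0436 t 7.65
[0.00183828 0.01357284 0.02442611]
```

Emit:
jog_arm(rows=[0, 0, 0, 0, 0, 0.008, 38, 0, 0, 0, 0, 0, 0.006, 38, 0, 0, 0, 0, 0, 0, 56, 0, 0, 0, 0, 0, 0, 56, 0, 0, 0, 0, 0, 0, 56])

```text
time_s: 8.15
tcp_pos: [0.5072, 0.1383, 0.0888]
eef_rot: [3.138, -0.002, 1.199]
force: [-0.5, -0.4, -0.3]
grip_width: 0.0558
```

Emit:
jog_arm(rows=[0, 0, 0, 0, 0, 0, 56, 0, 0, 0, 0, 0, -0.05, 56, 0, 0, 0, 0, 0, -0.15, 56, 0, 0, 0, 0, 0, -0.2, 56, 0, 0, 0, 0, 0, -0.2, 56])

```text
time_s: 8.65
tcp_pos: [0.5027, 0.1372, 0.2078]
eef_rot: [-3.134, 0.006, 1.199]
force: [-0.1, -0.2, 0.3]
grip_width: 0.0562
```

Run:
```python
from h import *
d=get_image('wrist'); save('w8',d['img']); print(ringc(d,near=(.506,.1364),zr=(.03,.06)))
s=get_image('side'); save('s8',cv2.resize(s['img'][160:280,210:370],None,fx=4,fy=4))
rel([.556,.042,.25],1.2)
```

```text
(array([0.50549859, 0.13716385]), 0.02172590047121048, 1748, np.float64(0.04343596253779061))
turn/2 [ 0.0013 -0.0006 -0.0004] shift/.2 [-0.3602  0.4056 -0.1873] m [-0.072   0.0811 -0.0375] | pos [0.5067 0.1386 0.2124] rpy [ 3.1390e+00 -1.1000e-03  1.1993e+00] F [0.6 0.5 0.8] w 0.0562 t 8.75
```

View pics/w8.png

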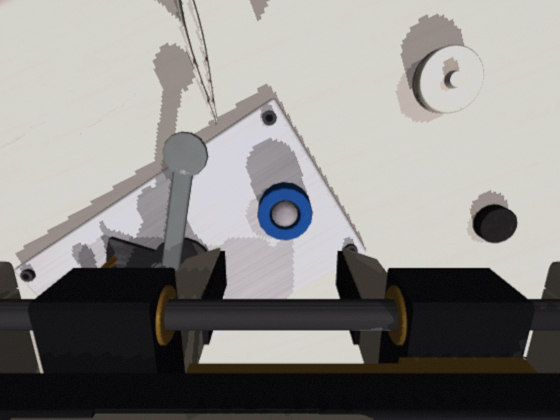

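View pics/s8.png

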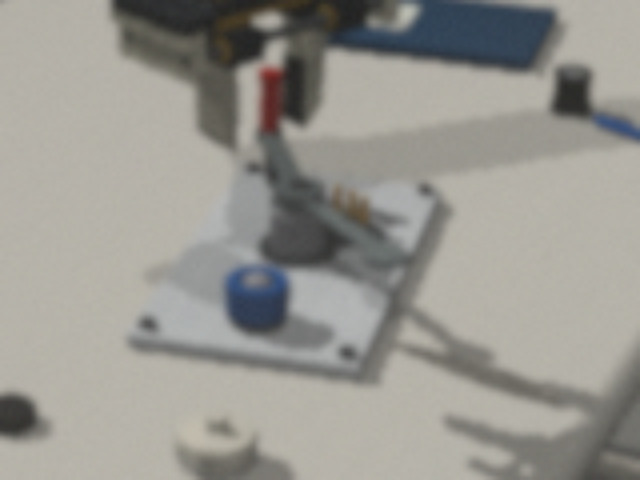

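The ring is seated. Its top reads 43.4 mm, and the same camera read 23.4 mm for its true 24 mm when it lay on the table, so it sits on the shoulder. The post shows centred in the hole at (285,212). Next, the handle at side crop (270,100).

Emit:
jog_arm(rows=[0, 0, 0.072, -0.2, 0.2, -0.1, 40, 0, 0, 0.072, -0.18, 0.2, -0.05, 40, 0, 0, 0.072, -0.15, 0.2, 0, 40, 0, 0, 0.072, 0, 0.2, 0, 40, 0, 0, 0, 0, 0.1, 0, 40])

```text
time_s: 9.25
tcp_pos: [0.5954, -0.0491, 0.2427]
eef_rot: [3.138, -0.009, 0.61]
force: [-0.6, 0.2, -0.0]
grip_width: 0.0401
```

Run:
```python
from h import *
rel([.613,-.085,.24],.62)
print(get_obs()['joints'].round(2))
```

```text
turn/2 [ 0.0019 -0.0045 -0.0049] shift/.2 [-0.0309  0.1974  0.0142] m [-0.0062  0.0395  0.0028] | pos [ 0.5954 -0.0491  0.2427] rpy [ 3.1379 -0.0091  0.6102] F [-0.6  0.2 -0. ] w 0.0401 t 9.25
[ 0.15  0.43 -0.15  1.75  0.07  0.96  0.59]
```

Emit:
jog_arm(rows=[0.002, -0.0045, -0.005, -0.03, 0.19, 0.01, 40, 0, 0, 0, 0, 0, 0, 40, 0, 0, 0, 0, 0, 0, 40, 0, 0, 0, 0, 0, 0, 40, 0, 0, 0, 0, 0, 0, 40])

```text
time_s: 9.75
tcp_pos: [0.6127, -0.0891, 0.2403]
eef_rot: [3.141, 0.002, 0.614]
force: [-0.6, 0.0, -0.5]
grip_width: 0.0396
```

```bash
cat > hd.py <<'E'
from h import *
def handle(d):
    w=pts(d); hsv=cv2.cvtColor(d['img'],cv2.COLOR_RGB2HSV)
    m=cv2.inRange(hsv,(0,120,40),(8,255,255))|cv2.inRange(hsv,(170,120,40),(180,255,255))
    n,l,st,c=cv2.connectedComponentsWithStats(m)
    for i in range(1,n):
        if st[i,4]<30: continue
        p=w[l==i]; t=p[p[:,2]>.1045]
        if len(t)<10: continue
        cc,r=cv2.minEnclosingCircle(t[:,:2].astype(np.float32)); a=np.arctan2(cc[1]-.0287,cc[0]-.5266)
        print('cap',np.round(cc,4),round(r,4),len(t),'ztop',np.percentile(t[:,2],50).round(4),'uv',c[i].round(),'angle',a.round(4),'rad',np.hypot(cc[1]-.0287,cc[0]-.5266).round(4));
E
python3 - <<'E'
from hd import *
rel([.5895,-.0607,.24],.62)
d=get_image('wrist'); save('w9',d['img']); handle(d)
E
```

```text
turn/2 [ 0.0001  0.0008 -0.0028] shift/.2 [-0.0132 -0.1829  0.0013] m [-0.0026 -0.0366  0.0003] | pos [ 0.6127 -0.0891  0.2403] rpy [3.1413e+00 1.5000e-03 6.1450e-01] F [-0.6  0.  -0.5] w 0.0396 t 9.75
cap [ 0.5921 -0.0591] 0.0099 648 ztop 0.1084 uv [283. 168.] angle -0.9298 rad 0.1096
```

View pics/w9.png

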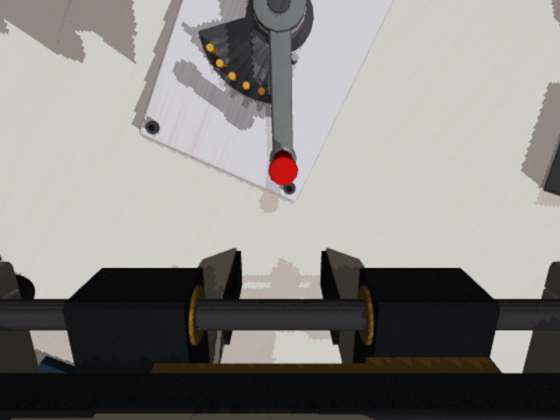

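The red cap is at (283,168): position (0.592, −0.059), 109.6 mm from the pivot, rest angle −0.93. The target handle angle −1.754 is therefore a lever angle of 0.824, between pin 3 at 0.71 and pin 4 at 0.93. Now I'll move over the handle.

Run:
```python
from h import *
rel([.5926,-.0588,.134],.64)
```

```text
turn/2 [ 0.0002  0.0007 -0.0126] shift/.2 [ 0.0054 -0.1813  0.5317] m [ 0.0011 -0.0363  0.1063] | pos [ 0.6127 -0.0889  0.2403] rpy [3.1412e+00 1.5000e-03 6.1480e-01] F [-0.6 -0.7 -0.2] w 0.0395 t 9.8
```

Emit:
jog_arm(rows=[0, 0.001, -0.0125, 0.005, -0.18, 0, 44, 0, 0, 0, 0, 0, 0, 44, 0, 0, 0, 0, 0, 0.12, 44, 0, 0, 0, 0, 0, 0.1, 44, 0, 0, 0, 0, 0, 0, 44])

```text
time_s: 10.3
tcp_pos: [0.5919, -0.0524, 0.1973]
eef_rot: [3.141, -0.004, 0.649]
force: [-0.7, 0.1, -1.0]
grip_width: 0.0441
```

Run:
```python
from hd import *
rel([.5926,-.0588,.134],.64)
d=get_image('wrist'); save('w10',d['img']); handle(d)
```

```text
turn/2 [ 0.0005 -0.002   0.0044] shift/.2 [-0.0177  0.0275  0.3164] m [-0.0035  0.0055  0.0633] | pos [ 0.5919 -0.0524  0.1973] rpy [ 3.1405 -0.004   0.6487] F [-0.7  0.1 -1. ] w 0.0441 t 10.3
cap [ 0.5919 -0.0589] 0.0097 812 ztop 0.1084 uv [275. 247.] angle -0.9303 rad 0.1092
```

View pics/w10.png

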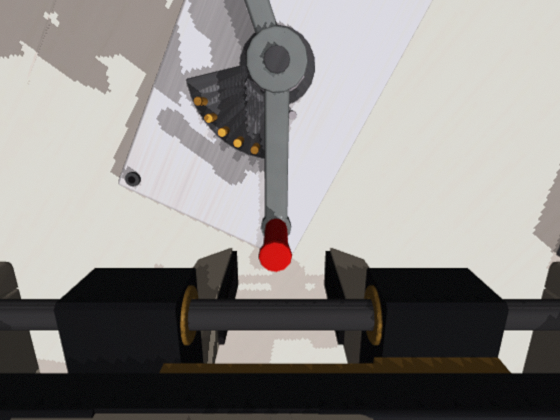

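The cap is between the fingers at (275,250). I'll correct 3.5 mm sideways and 5.5 mm forward, then descend.

Emit:
jog_arm(rows=[0, -0.002, 0.004, -0.017, 0.0275, 0, 44, 0, 0, 0, 0, 0, 0.1, 44, 0, 0, 0, 0, 0, 0.1, 44, 0, 0, 0, 0, 0, 0.08, 44, 0, 0, 0, 0, 0, 0, 44])

```text
time_s: 10.85
tcp_pos: [0.5978, -0.0603, 0.1473]
eef_rot: [3.132, -0.008, 0.64]
force: [-1.6, 1.2, 0.1]
grip_width: 0.0439
```

Run:
```python
from hd import *
rel([.5922,-.0589,.134],.64)
```

```text
turn/2 [ 0.0046 -0.0039 -0.0002] shift/.2 [-0.0186 -0.0229  0.066 ] m [-0.0037 -0.0046  0.0132] | pos [ 0.5978 -0.0603  0.1473] rpy [ 3.1324 -0.0078  0.6396] F [-1.6  1.2  0.1] w 0.0439 t 10.85
```

Emit:
jog_arm(rows=[0.004, -0.004, 0, -0.018, -0.023, 0, 44, 0, 0, 0, 0, 0, 0.035, 44, 0, 0, 0, 0, 0, 0.025, 44, 0, 0, 0, 0, 0, 0, 44, 0, 0, 0, 0, 0, 0, 44])

```text
time_s: 11.35
tcp_pos: [0.5935, -0.0592, 0.1372]
eef_rot: [3.138, -0.002, 0.639]
force: [0.3, 0.0, 0.2]
grip_width: 0.0438
```

Run:
```python
from hd import *
rel([.5922,-.0589,.134],.64)
d=get_image('wrist'); save('w11',d['img']); handle(d)
```

```text
turn/2 [ 0.0016 -0.001  -0.0005] shift/.2 [-0.0044 -0.005   0.0162] m [-0.0009 -0.001   0.0032] | pos [ 0.5935 -0.0592  0.1372] rpy [ 3.1383e+00 -1.9000e-03  6.3890e-01] F [0.3 0.  0.2] w 0.0438 t 11.35
cap [ 0.5828 -0.0464] 0.0153 597 ztop 0.1081 uv [280. 275.] angle -0.9282 rad 0.0938
```

View pics/w11.png

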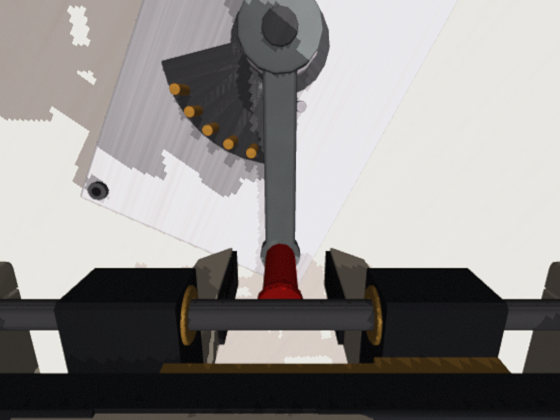

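The handle is centred between the pads at (280,275). Closing.

Emit:
jog_arm(rows=[0, 0, 0, -0.004, -0.005, 0.012, 10, 0, 0, 0, 0, 0, 0, 10, 0, 0, 0, 0, 0, 0, 10, 0, 0, 0, 0, 0, 0, 10, 0, 0, 0, 0, 0, 0, 10])

```text
time_s: 11.9
tcp_pos: [0.5927, -0.0586, 0.1352]
eef_rot: [3.138, -0.003, 0.639]
force: [0.3, -0.4, -0.6]
grip_width: 0.0181
```

```bash
cat >> hd.py <<'E'
def lev():
    o=get_obs(); P=np.array([.5266,.0287]); q=o['tcp_pos'][:2]-P
    a=np.arctan2(q[1],q[0]); yaw=o['eef_rot'][2]
    f=o['force']; t=np.array([np.sin(a),-np.cos(a)])
    print('angle',a.round(4),'r',np.hypot(*q).round(4),'lever',(-.930-a).round(4),'yaw',yaw.round(3),'yaw-a',(yaw-a).round(3),'Ftan',(f[:2]@t).round(2),'Frad',(f[:2]@(q/np.hypot(*q))).round(2),'Fz',f[2].round(2),'w',o['grip_width'].round(4),'t',o['time_s'],'z',o['tcp_pos'][2].round(4),'rpy',o['eef_rot'].round(3))
E
python3 - <<'E'
from hd import *
lev()
E
```

```text
Traceback (most recent call last):
  File "hd.py", line 16, in lev
    print('angle',a.round(4),'r',np.hypot(*q).round(4),'lever',(-.930-a).round(4),'yaw',yaw.round(3),'yaw-a',(yaw-a).round(3),'Ftan',(f[:2]@t).round(2),'Frad',(f[:2]@(q/np.hypot(*q))).round(2),'Fz',f[2].round(2),'w',o['grip_width'].round(4),'t',o['time_s'],'z',o['tcp_pos'][2].round(4),'rpy',o['eef_rot'].round(3))
                                                                                                                                                                                                                        ^^^^^^^^^^^^^^^^^^^^^
AttributeError: 'float' object has no attribute 'round'
```

Emit:
jog_arm(rows=[0, 0, 0, 0, 0, 0, 10, 0, 0, 0.02, -0.02, 0, 0, 10, 0, 0, 0.03, -0.033, -0.001, 0, 10, 0, 0, 0.03, -0.033, -0.001, 0, 10, 0, 0, 0, 0, 0, 0, 10])

```text
time_s: 12.4
tcp_pos: [0.5791, -0.0672, 0.1352]
eef_rot: [3.137, -0.008, 0.47]
force: [1.3, 0.3, -3.6]
grip_width: 0.0182
```

```bash
sed -i "s/o\['grip_width'\].round(4)/round(o['grip_width'],4)/" hd.py
python3 - <<'E'
from hd import *
lev()
E
```

```text
angle -1.0696 r 0.1093 lever 0.1396 yaw 0.47 yaw-a 1.54 Ftan -1.28 Frad 0.37 Fz -3.58 w 0.0182 t 12.4 z 0.1352 rpy [ 3.137 -0.008  0.47 ]
```

Run:
```python
from hd import *
d=get_image('wrist'); save('w12',d['img']); lev()
s=get_image('side'); save('s12',cv2.resize(s['img'][160:280,210:370],None,fx=4,fy=4))
```

```text
angle -1.0652 r 0.1093 lever 0.1352 yaw 0.472 yaw-a 1.538 Ftan -1.09 Frad 0.87 Fz -2.68 w 0.0182 t 12.45 z 0.1352 rpy [ 3.137 -0.008  0.472]
```

View pics/w12.png

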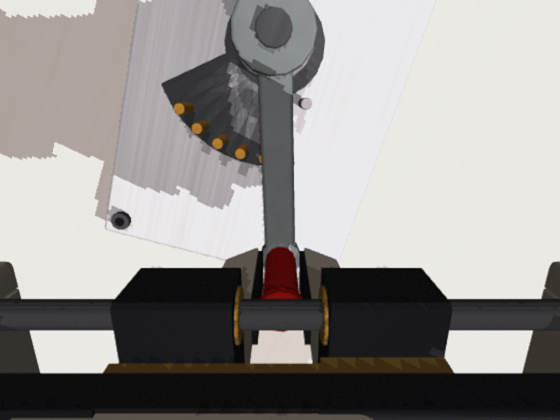

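View pics/s12.png

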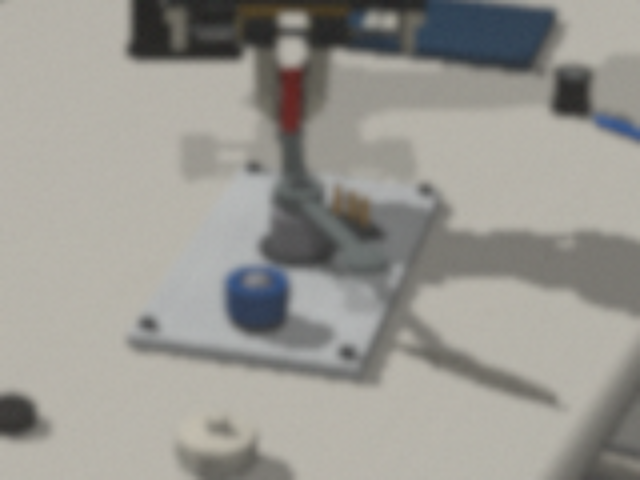

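The lever is moving with the gripper and the handle is held at (282,285). The ring is undisturbed. Continuing along the circle.

Emit:
jog_arm(rows=[0, 0, 0.025, -0.033, -0.001, 0, 10, 0, 0, 0.025, -0.033, -0.001, 0, 10, 0, 0, 0.025, -0.033, -0.001, 0, 10, 0, 0, 0.025, -0.033, -0.001, 0, 10, 0, 0, 0, 0, 0, 0, 10])

```text
time_s: 13.0
tcp_pos: [0.5591, -0.0755, 0.1351]
eef_rot: [3.137, -0.017, 0.273]
force: [1.1, 0.3, -2.9]
grip_width: 0.0185
```

Run:
```python
from hd import *
lev()
```

```text
angle -1.2686 r 0.1091 lever 0.3386 yaw 0.273 yaw-a 1.542 Ftan -1.17 Frad 0.05 Fz -2.88 w 0.0185 t 13.0 z 0.1351 rpy [ 3.137 -0.017  0.273]
```

Emit:
jog_arm(rows=[0.001, -0.004, 0.022, -0.033, -0.001, 0, 10, 0, -0.003, 0.022, -0.033, -0.001, 0, 10, 0, 0, 0.022, -0.033, -0.001, 0, 10, 0, 0, 0.022, -0.033, -0.001, 0, 10, 0, 0, 0, 0, 0, 0, 10])

```text
time_s: 13.5
tcp_pos: [0.5382, -0.0797, 0.1351]
eef_rot: [3.138, -0.012, 0.102]
force: [-0.8, -0.2, 0.9]
grip_width: 0.0183
```

Run:
```python
from hd import *
lev()
```

```text
angle -1.4641 r 0.1091 lever 0.5341 yaw 0.102 yaw-a 1.566 Ftan 0.8 Frad 0.15 Fz 0.93 w 0.0183 t 13.5 z 0.1351 rpy [ 3.138 -0.012  0.102]
```

Emit:
jog_arm(rows=[0.001, -0.004, 0.024, -0.033, -0.001, 0, 10, 0, -0.002, 0.024, -0.033, -0.001, 0, 10, 0, 0, 0.024, -0.033, -0.001, 0, 10, 0, 0, 0.024, -0.033, -0.001, 0, 10, 0, 0, 0.005, -0.005, 0, 0, 10])

```text
time_s: 14.0
tcp_pos: [0.5175, -0.0799, 0.1351]
eef_rot: [3.14, -0.011, -0.095]
force: [1.5, -1.2, -2.5]
grip_width: 0.0183
```

Run:
```python
from hd import *
lev()
d=get_image('wrist'); save('w13',d['img'])
```

```text
angle -1.6545 r 0.109 lever 0.7245 yaw -0.095 yaw-a 1.56 Ftan -1.59 Frad 1.09 Fz -2.49 w 0.0183 t 14.0 z 0.1351 rpy [ 3.14  -0.011 -0.095]
```

View pics/w13.png

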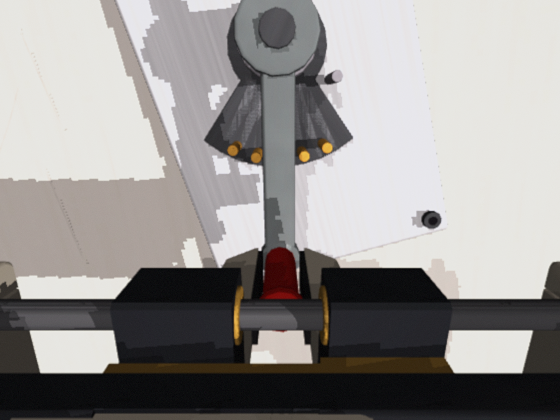

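The arm now covers pin 3, with pins 4 and 5 at (256,157) and (233,150) to the left and pins 1 and 2 to the right. About 0.10 rad remains.

Emit:
jog_arm(rows=[0, -0.003, 0.022, -0.025, -0.001, 0, 10, 0, -0.002, 0.022, -0.025, -0.001, 0, 10, 0, 0, 0, 0, 0, 0, 10, 0, 0, 0, 0, 0, 0, 10, 0, 0, 0, 0, 0, 0, 10])

```text
time_s: 14.55
tcp_pos: [0.5106, -0.0791, 0.1351]
eef_rot: [3.14, -0.004, -0.173]
force: [2.3, -0.4, -3.4]
grip_width: 0.018
```

Run:
```python
from hd import *
lev()
```

```text
angle -1.7186 r 0.109 lever 0.7886 yaw -0.173 yaw-a 1.545 Ftan -2.35 Frad 0.09 Fz -3.38 w 0.018 t 14.55 z 0.1351 rpy [ 3.14  -0.004 -0.173]
```

Emit:
jog_arm(rows=[0, -0.002, 0.008, -0.014, 0, 0, 10, 0, -0.001, 0.004, -0.01, 0, 0, 10, 0, 0, 0, -0.005, 0, 0, 10, 0, 0, 0, -0.005, 0, 0, 10, 0, 0, 0, -0.005, 0, 0, 10])

```text
time_s: 15.05
tcp_pos: [0.5043, -0.0779, 0.1352]
eef_rot: [3.14, -0.002, -0.199]
force: [5.2, -0.5, -7.5]
grip_width: 0.0181
```

Run:
```python
from hd import *
import pickle
lev()
for n in ('wrist','side','scene'):
    d=get_image(n); pickle.dump(d,open(n+'14.pkl','wb')); save(n+'14',d['img'])
    if n!='wrist': save(n+'14c',cv2.resize(d['img'][150:300,200:360] if n=='side' else d['img'][170:300,190:350],None,fx=4,fy=4))
lev()
```

```text
angle -1.7767 r 0.1089 lever 0.8467 yaw -0.199 yaw-a 1.578 Ftan -5.19 Frad -0.62 Fz -7.5 w 0.0181 t 15.05 z 0.1352 rpy [ 3.14e+00 -2.00e-03 -1.99e-01]
angle -1.7775 r 0.109 lever 0.8475 yaw -0.199 yaw-a 1.579 Ftan -5.43 Frad 0.52 Fz -6.58 w 0.0183 t 15.2 z 0.1352 rpy [ 3.14e+00 -1.00e-03 -1.99e-01]
```

View pics/wrist14.png

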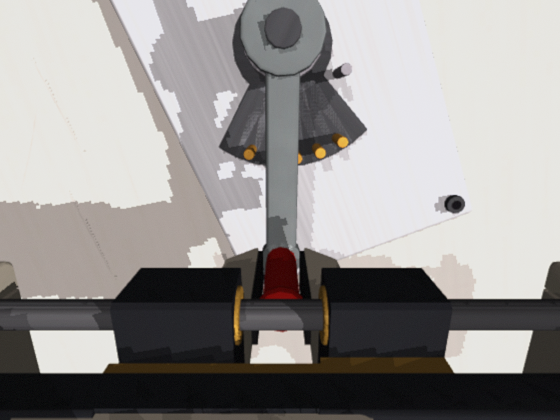

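View pics/side14c.png

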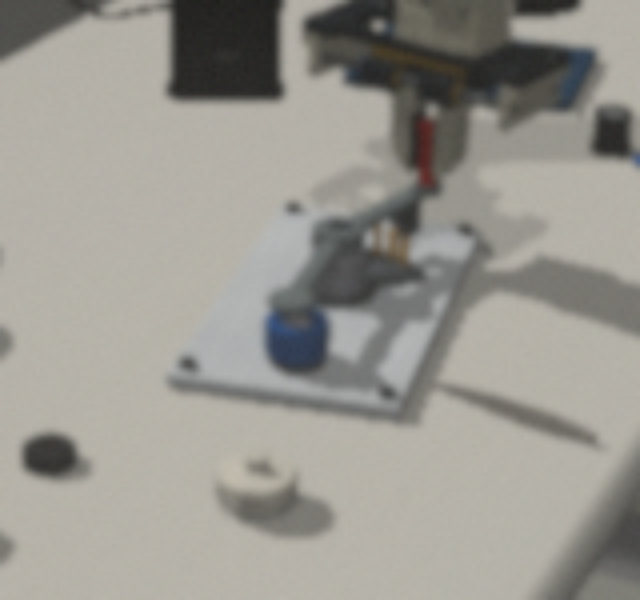

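View pics/scene14c.png

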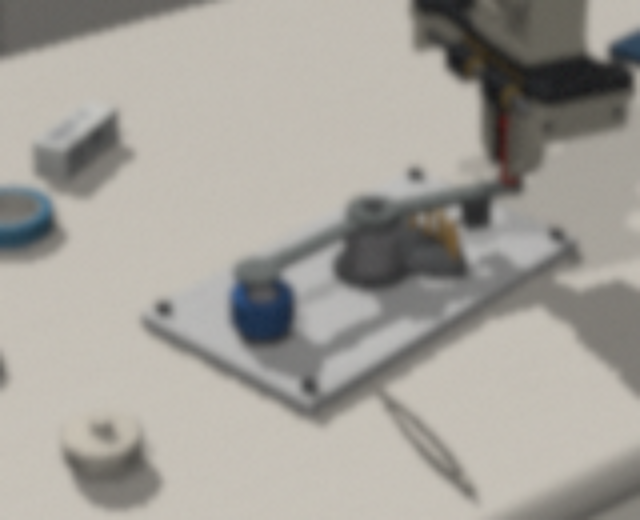

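The wrist view shows pin 5 at (250,155), pin 4 hidden under the arm, pin 3 just emerging at (298,158), and pins 2 and 1 at (320,153) and (343,141). I'll measure the arm's angle directly against the pins.

Run:
```python
from hd import *
import pickle
d=pickle.load(open('wrist14.pkl','rb')); w=pts(d); P=np.array([.5266,.0287])
v,u=np.mgrid[:420,:560]
m=(np.hypot(u-283,v-28)<48)&(w[...,2]>.0635)&(w[...,2]<.07); c,r=cv2.minEnclosingCircle(w[m][:,:2].astype(np.float32)); print('hub',np.round(c,4),round(r,4))
q=w[...,:2]-P; rr=np.hypot(q[...,0],q[...,1])
m=(v>90)&(v<215)&(u>230)&(u<330)&(w[...,2]>.048)&(rr>.03)&(rr<.09)
a=np.arctan2(q[...,1],q[...,0])
for lo in np.arange(.03,.09,.01):
    k=m&(rr>lo)&(rr<lo+.01); 
    if k.sum()>20: print('arm r',lo.round(2),'ang',((a[k].min()+a[k].max())/2).round(4),np.ptp(a[k]).round(3),w[k][:,2].mean().round(4))
hsv=cv2.cvtColor(d['img'],cv2.COLOR_RGB2HSV); b=cv2.inRange(hsv,(10,150,90),(28,255,255)); b[:125]=0;b[175:]=0
n,l,st,cc=cv2.connectedComponentsWithStats(b)
for i in range(1,n):
    p=w[l==i]; p=p[p[:,2]>.038]
    if len(p)>4: x=np.median(p,0); print('pin',cc[i].round(),len(p),x.round(4),np.arctan2(x[1]-P[1],x[0]-P[0]).round(4))
d2=pickle.load(open('side14.pkl','rb')); print('ring side',ringc(d2,near=(.506,.1364),zr=(.02,.06)))
for n in ('scene','side'):
  x=pickle.load(open(n+'14.pkl','rb')); ww=pts(x)
  mm=(np.hypot(ww[...,0]-.506,ww[...,1]-.137)<.03)&(ww[...,2]>.05)&(ww[...,2]<.066); pp=ww[mm]; print(n,'keeper',len(pp),np.round(cv2.minEnclosingCircle(pp[:,:2].astype(np.float32))[0],4))
```

```text
hub [0.5262 0.0286] 0.0185
arm r 0.03 ang -1.7972 0.509 0.0604
arm r 0.04 ang -1.7894 0.393 0.0604
arm r 0.05 ang -1.7905 0.309 0.0604
arm r 0.06 ang -1.7871 0.264 0.0604
arm r 0.07 ang -1.7882 0.222 0.0605
arm r 0.08 ang -1.7823 0.191 0.0604
pin [342. 141.] 94 [ 0.5478 -0.0268  0.0401] -1.2054
pin [320. 152.] 89 [ 0.5351 -0.0303  0.0399] -1.428
pin [249. 154.] 91 [ 0.4971 -0.0233  0.04  ] -2.0871
pin [299. 158.] 28 [ 0.5237 -0.0311  0.04  ] -1.6185
ring side (array([0.51109421, 0.1509193 ]), 0.014599054120481014, 11, np.float64(0.04169259335712139))
scene keeper 95 [0.5102 0.1314]
side keeper 84 [0.5123 0.1335]
```

All agree: the arm is at −1.785 and the seat middle at −1.756, so it is 0.03 rad past the middle and short of pin 4 (−1.865). I'll ease back slightly towards the middle.

Emit:
jog_arm(rows=[0, 0, -0.005, 0.003, 0, 0, 10, 0, 0, -0.003, -0.001, 0, 0, 10, 0, 0, 0, -0.002, 0, 0, 10, 0, 0, 0, -0.002, 0, 0, 10, 0, 0, 0, -0.003, 0, 0, 10])

```text
time_s: 15.7
tcp_pos: [0.5048, -0.0781, 0.1352]
eef_rot: [3.141, -0.004, -0.182]
force: [6.2, -1.1, -7.9]
grip_width: 0.0181
```

Run:
```python
from hd import *
lev()
```

```text
angle -1.7722 r 0.109 lever 0.8422 yaw -0.182 yaw-a 1.591 Ftan -6.31 Frad -0.19 Fz -7.91 w 0.0181 t 15.7 z 0.1352 rpy [ 3.141 -0.004 -0.182]
```

Emit:
jog_arm(rows=[0, 0, -0.005, 0.009, 0, 0, 10, 0, 0, -0.002, 0.002, 0, 0, 10, 0, 0, 0, -0.001, 0, 0, 10, 0, 0, 0, -0.002, 0, 0, 10, 0, 0, 0, -0.003, 0, 0, 10])

```text
time_s: 16.2
tcp_pos: [0.5071, -0.0785, 0.1352]
eef_rot: [3.141, -0.006, -0.165]
force: [5.5, -1.3, -6.6]
grip_width: 0.0181
```

Run:
```python
from hd import *
lev()
for k in range(4): get_image('wrist')
lev()
```

```text
angle -1.751 r 0.109 lever 0.821 yaw -0.165 yaw-a 1.586 Ftan -5.68 Frad 0.32 Fz -6.6 w 0.0181 t 16.2 z 0.1352 rpy [ 3.141 -0.006 -0.165]
angle -1.7516 r 0.109 lever 0.8216 yaw -0.165 yaw-a 1.586 Ftan -5.02 Frad 0.7 Fz -7.98 w 0.0184 t 16.4 z 0.1352 rpy [ 3.141 -0.006 -0.165]
```

It holds steady at −1.751 over 0.2 s. One last camera check of the arm and the bystanders, then I'll hand in.

Run:
```python
from hd import *
import pickle
d=get_image('wrist'); w=pts(d); P=np.array([.5266,.0287]); q=w[...,:2]-P; rr=np.hypot(q[...,0],q[...,1]); a=np.arctan2(q[...,1],q[...,0])
v,u=np.mgrid[:420,:560]
k=(v>90)&(v<215)&(u>230)&(u<330)&(w[...,2]>.048)&(rr>.06)&(rr<.07); print('arm',(a[k].min()+a[k].max())/2)
s=get_image('side'); s0=pickle.load(open('side5.pkl','rb'))
df=np.abs(s['img'].astype(int)-s0['img']).sum(-1)
for n,p in dict(cap=(.589,.308,.006),cas=(.447,.295,.015),loupe=None).items():
    uv=(353,183) if p is None else proj(s,p)[0]
    x,y=map(int,uv); print(n,(x,y),'mean diff',df[y-8:y+9,x-10:x+11].mean().round(1))
lev()
job_done()
```

```text
arm -1.76008277953486
cap (213, 263) mean diff 4.2
cas (267, 271) mean diff 3.7
loupe (353, 183) mean diff 5.5
angle -1.7516 r 0.109 lever 0.8216 yaw -0.165 yaw-a 1.586 Ftan -4.92 Frad 0.66 Fz -7.18 w 0.0186 t 16.5 z 0.1352 rpy [ 3.141 -0.006 -0.165]
the job is handed in; nothing more can be done
```

I put the blue ring down over the post onto the shoulder and released it. I then gripped the red handle and pulled the lever clockwise past three pins. I handed the job in at 16.5 s, still holding the handle.

**Ring:** after release its top read 43.4 mm. The same camera read 23.4 mm for the 24 mm ring on the table, so it is sitting on the 20 mm shoulder. The keeper is over the ring in both the scene and side views.

**Lever:**
- The last camera reading put the arm at −1.760 rad and the gripper position gave −1.752. The third seat's middle is at −1.754, with pin 3 at about −1.64 and pin 4 at about −1.87.
- At its furthest it read −1.777 (gripper) and −1.785 (camera), so it never reached pin 4. I eased it back to the middle.
- I counted the pins from angles and pictures only, because the force readings were too noisy to show the clicks.

**Bystanders:** the side view shows only image-noise-level changes at the dust cap, cassette and loupe since before the ring was placed.

**Readings that disagreed:**
- The finger opening on the handle read about 18 mm, not the listed 16 mm.
- The final pull read about 5 N with about −7 N vertical, slightly above the listed spring force and well under the limits.
- A late depth fit of the ring from the side camera was useless because the keeper hid it (11 points).

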